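Unclip the bench pin from the holding block

TASK

The fine dotting is done: unclip the maple bench pin from the pine holding block and lay it flat across both rails of the wooden rest. Feel for the spring release plate, whose two ears flank the pin's neck, and hold it down lightly with the fingertips while you pinch the neck and draw the pin straight out of its socket, without ramming the plate or tugging against the catch. Lower the pin onto the rails before letting go, and leave the jaguar, the two doves and the bowl where they are.

Things in the scene. Friction and masses are not known exactly. Their poses are not given: they have to be found in the camera images.
- bench: Fixed: pale ash board, 260 x 380 mm, top 50 above the table; on its near edge a pine holding block 60 x 240 x 51 (top at 101) held by an iron C-clamp. Origin at table height under the block's front face, on the socket's axis; x points into the socket (the pin comes out level towards -x), y left along the block, z up. The C-clamp stands at y -146 to -164, x -26 to 67, up to 189 high.
- socket (a point): Middle of the lower edge of the socket's mouth, 72 mm above the table, in a 4 thick steel face plate (70 wide, from 18 to 101 above the table). The socket is a level hole 16 wide and 21.2 high going 64 in. Axes as bench.
- catch_at (a point): Place of the spring catch, 6 mm in front of the face plate, at the height of the neck's underside. An upright steel tooth here, 13 wide and 6 thick, stands 6 up into a notch in the neck and blocks the pin; it slides straight down with the release plate and springs up again. Pull only when it is down: a pull against it jams it. Once the pin has moved out 10, the plate may be let go. Axes as bench.
- release (a point): Fixed point level with the neck's underside, midway between the two flat steel ears of the release plate, one each side of the neck: each 32 mm long (x), 9.5 to 34 off the centre line (y). At rest their tops lie from 3 above to 10 below this point (varies, not measured: feel slowly). They start down at 2 N, free the pin after 7 mm (6 N), reach a firm stop at 8.5 (7 N). Over 15 N bends them.
- pin: Maple bench pin, 0.09 kg, clipped in the socket. Origin: underside of the neck, place to pinch, 24 mm in front of the face plate, between the release ears; x towards the tang, z up. Neck and tang are one bar 14 wide, 20 high (z 0 to 20), x -34 to 78, 50 of it in the block. Flat forked head, 56 wide, z 0 to 12, x -34 to -107. Balances within 15 of the origin. Must be drawn out 55 to be free.
- rest: Wooden rest fixed on the table, left or right of the pin: base 170 (x) x 110 (y) x 10 mm, with two rails along y at x -60 and 60, each 14 thick, tops 45 above the table, with 12 high stops at their ends leaving 90 between. Origin on the table under its centre. The pin is to lie along x over both rails (head at either end), its pinching place midway between them.
- jaguar: Bystander: red terracotta jaguar figurine, 145 long, 91 high, standing on the board; origin under its middle.
- dove0: Bystander: cream clay dove whistle, 95 long, 55 high, on the board; origin under its middle.
- dove1: Bystander: a second dove whistle, as the first.
- bowl: Bystander: speckled blue enamel bowl, 140 across, 52 high, on the table on the side of the pin where the rest is not; origin under its middle.
Mind the look-alikes: they are no part of the job. Leave any grey or yellow look-alike of the pin alone.

How it is judged (in metres and radians):
On the way, in this order (a step that is already met when the one before it is completed fails the run):
1. the pin is drawn out of its socket (more than 55 mm) and held in the fingers (x of pin in the frame of bench below -0.083 m and contact force between the fingers and pin above 1 N), for 0.1 s.
2. the pin is lowered onto the rest while still held (contact force between pin and rest above 0.2 N and contact force between the fingers and pin above 1 N and horizontal distance between pin and rest below 0.03 m), for 0.05 s.
At the end, for the whole second after the job is handed in: The pin lies flat (within 0.1 rad) and still across both rails of the rest, its underside at rail height (within 5 mm), its pinching place within 30 mm of the middle of the rest and its length within 0.4 rad of the rest's, released (horizontal distance between pin and rest below 0.03 m and z of pin in the frame of rest between 0.04 and 0.05 m and angle between pin's own z axis and vertical below 0.1 rad and angle between the x axis of pin and the x axis of rest, either way round below 0.4 rad and linear speed of pin below 0.02 m/s); the robot touches nothing.
It fails at once if the release plate or the rest of the fixture is pressed with more than 15 N (contact force between the fingers and bench above 15 N).
It fails at once if the pin is forced against the catch or socket with more than 20 N (contact force between pin and bench above 20 N).
It fails at once if the jaguar, a dove or the bowl is moved more than 15 mm (distance of any of jaguar, dove0, dove1, bowl from where it was at the start of the episode above 0.015 m).
It also fails if it takes over 48 s, if anything falls off the work surface, if the arm or the gripper's body presses on something with over 40 N, if the wrist force passes 120 N, or if a joint passes its speed limit or range.

ROBOT

A 7-joint arm with a two-finger parallel gripper is mounted at the origin on the work surface. World frame = base frame: x ahead of the robot, y to its left, z up, the work surface at z = 0. Lengths are in mm, angles in rad, forces in N, time in s.
With the tool pointing down it reaches from about 400 to 875 mm from the base axis. Payload 4.4 kg.
Tool frame: the origin (TCP) lies at the very end of the fingers, on their centre line; the grasp point (between the pads) lies 19 mm behind it (ctrl.grip_point_offset is the distance from the TCP to the grasp point, in mm); z points along the fingers, y is the line along which they close (so a half turn about z gives the same grasp; the last joint's range is limited). The gripper opens to 85 mm and grips with 20 to 120 N. Pads are 22 mm wide; open, the fingers measure 114 mm over their backs; the gripper's body (76 mm by 85 mm) begins 54 mm behind the grasp point. The pads swing forward as they close: fully open they stand 13 mm farther back than shut.
Start: joints at [1.065, 0.628, 0.038, 1.517, -0.027, 0.996, -0.02], TCP at [276.773, -588.146, 192.013] pointing down, gripper open.
Joint ranges: [-3.06, 3.06], [-0.37, 2.12], [-1.25, 1.32], [0.18, 2.47], [-1.1, 4.24], [0.23, 1.98], [-2.94, 2.94]. Speed limits (rad/s): [2.57, 2.57, 3.14, 3.14, 3.14, 3.14, 3.14].

INTERFACE

Orientations are given as [roll, pitch, yaw] about the fixed x, y, z axes, in that order (R = Rz(yaw) Ry(pitch) Rx(roll)).
In Python, from cell import ctrl gives the robot as it stands.
- The arm moves only by the tool jog_arm, never from a script. Its argument "increments" is one flat list of numbers, 7 for each row, row after row: the finger opening in cm, from 0 to 8.54, then the shift along the tool's x, y, z in cm, then the turn, a rotation vector about the tool's x, y, z in degrees. In form: [fingers, x, y, z, rx, ry, rz, fingers, x, y, z, rx, ry, rz, ...]. A call has 1 to 20 rows; each row is the pose to reach, as a shift and turn from the pose commanded when the call began, along the tool's axes at that moment; what a row does not reach only later rows make up. A row lasts 1/10 s, in which the tool goes at most 50 mm and 8.59 degrees, less where a joint would pass 70% of its speed; a pose out of reach is approached as far as the arm can. A call with a gripper value outside its range is refused whole. The fingers move at their own pace and stop on an object; the grip force is fixed at half the most. Time passes only in rows, so rows that repeat a pose let the fingers close. It gives the time, the measured TCP pose, the force, the opening and the grip force at its end, in the units of the state.
- ctrl.read_state(): the state, without advancing time (a new reading comes with each control period).
- ctrl.get_image(name): name is "scene" or "top" or "wrist"; returns the picture (400x640x3 uint8, red, green, blue); there is no depth.
- ctrl.camera_params(name): a dict with "fx", "fy", "cx", "cy" (pixels), "extrinsics" (4x4, takes a point from world to camera coordinates). Camera axes: x right, y down, z forward; pixel columns grow to the right and rows downward; lengths in mm; the calibration is good to about 2 mm. A picture is of the moment at which its call begins: read the wrist's pose just before it. camera_params takes no time and is no camera call; for the wrist camera it gives the pose at the moment of the call.
- ctrl.finish_job(): hands the job in; it is judged then, once.
The state is a dict: "clock": time; "qpos": joint angles; "qd": joint speeds; "tau": joint torques, N m; "eef_pos": TCP position; "tool_rot": TCP orientation; "force": force on the tool from outside, world axes, zero at the start; "torque": the same for the moment, N m; "width": finger opening in mm; "gripper_force": force on a finger pad.
Only numpy, scipy, OpenCV 4.12 (cv2) and the standard library are available. Lean on these libraries where they do the work, as an engineer would, in place of code of your own. Each camera call takes 0.05 s, during which the arm holds its last target. There are 200 camera calls.

## Working session

There is one attempt and no reset: what is moved stays moved. The work goes in short steps, Python scripts to look and compute and a tool call to move; the robot and the scene stay as the last step left them, time stands still between calls to the robot, and variables do not carry over. Pictures are saved under pics/ and viewed, at most 10 in all, crops included, and the job is handed in when it is done.

Besides the shell and the picture viewer there is one more tool, called in YAML: its name, and indented under it one key for each argument. jog_arm: Moves the arm, as the interface text tells. Its arguments: {"type":"object","properties":{"increments":{"type":"array","items":{"type":"number"}}},"required":["increments"]}

```bash
ls; mkdir -p pics; python3 - <<'E'
from cell import ctrl
import cv2
for n in("scene","top"):
    im=ctrl.get_image(n); cv2.imwrite(f"pics/{n}0.png",im[:,:,::-1])
    p=ctrl.camera_params(n); print(n,p)
print(ctrl.read_state())
E
```

```text
pics
scene {'fx': 405.69977766948995, 'fy': 405.69977766948995, 'cx': 324.57180847781177, 'cy': 198.35469207762998, 'extrinsics': array([[-5.50578485e-01,  8.34773259e-01, -4.11549245e-03,
         3.04101225e+02],
       [ 5.99840095e-01,  3.92188975e-01, -6.97409254e-01,
        -2.77150410e+02],
       [-5.80564546e-01, -3.86447168e-01, -7.16661283e-01,
         1.38571355e+03],
       [ 0.00000000e+00,  0.00000000e+00,  0.00000000e+00,
         1.00000000e+00]])}
top {'fx': 385.5991934961183, 'fy': 385.5991934961183, 'cx': 320.44977317048773, 'cy': 194.94620106638854, 'extrinsics': array([[ 7.21492582e-03, -9.99973949e-01, -2.16791979e-04,
        -1.02869392e+01],
       [-9.84608917e-01, -7.06620617e-03, -1.74629178e-01,
         5.52930129e+02],
       [ 1.74623097e-01,  1.47339188e-03, -9.84634248e-01,
         9.77779059e+02],
       [ 0.00000000e+00,  0.00000000e+00,  0.00000000e+00,
         1.00000000e+00]])}
{'clock': 0.1, 'qpos': array([ 1.06521213,  0.62926536,  0.03839256,  1.51824316, -0.02700732,
        0.99630945, -0.01997557]), 'qd': array([-0.00252458, -0.00187243, -0.00033108, -0.00223091, -0.00115084,
       -0.00080348, -0.00015579]), 'tau': array([ 2.83783913e-03, -5.64526606e+01,  1.23061426e+00, -1.93973655e+01,
        1.13038521e-02,  5.41330330e-03,  3.51018150e-05]), 'eef_pos': array([ 276.52864224, -587.56068424,  191.18049209]), 'tool_rot': array([-3.13988320e+00, -1.94569200e-05,  4.39847423e-01]), 'force': array([ 0.10900703, -0.61421212,  0.26023177]), 'torque': array([0.02870997, 0.03993088, 0.01445112]), 'gripper_force': 0.0, 'width': 85.21789543395278}
```

View pics/top0.png

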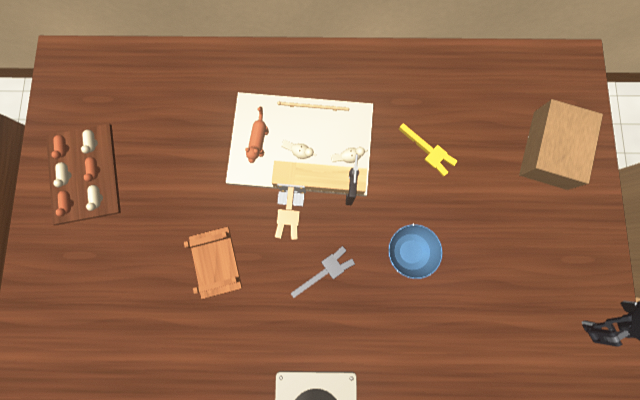

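View pics/scene0.png

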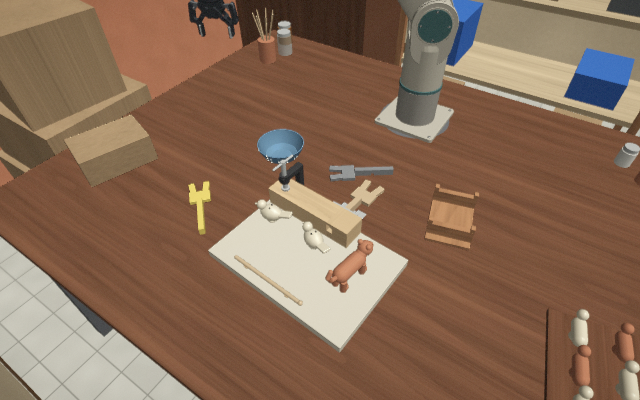

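The top view shows the pin's head near (288,222), its neck near (290,198) between grey ears, the block top at (320,177), the rest at (213,263) and the bowl at (415,250). I'll measure contours next.

```bash
cat > h.py <<'E'
import numpy as np, cv2
from cell import ctrl
def ray(p,u,v,z):
    E=p["extrinsics"];R=E[:3,:3];t=E[:3,3];c=-R.T@t
    d=R.T@np.array([(u-p["cx"])/p["fx"],(v-p["cy"])/p["fy"],1]); return (c+d*(z-c[2])/d[2])
def proj(p,P):
    q=p["extrinsics"]@np.append(P,1); return q[0]/q[2]*p["fx"]+p["cx"],q[1]/q[2]*p["fy"]+p["cy"]
E
python3 - <<'E'
from h import *
im=cv2.imread("pics/top0.png")
a=cv2.resize(im[165:245,260:370],None,fx=7,fy=7,interpolation=cv2.INTER_CUBIC)
b=cv2.resize(im[215:310,170:255],None,fx=6,fy=6,interpolation=cv2.INTER_CUBIC)
cv2.imwrite("pics/a.png",a);cv2.imwrite("pics/b.png",b)
p=ctrl.camera_params("top")
hsv=cv2.cvtColor(im,cv2.COLOR_BGR2HSV)
print("hsv head",hsv[222,288],"neck",hsv[198,290],"block",hsv[177,320],"rest",hsv[262,213],"table",hsv[262,150],"board",hsv[110,320])
# board
m=((hsv[:,:,1]<60)&(hsv[:,:,2]>180)).astype(np.uint8); m[:85]=0;m[200:]=0;m[:,:215]=0;m[:,390:]=0
c=max(cv2.findContours(m,0,2)[0],key=cv2.contourArea); print("board rect",cv2.minAreaRect(c))
E
```

```text
hsv head [ 23  59 253] neck [ 23  65 252] block [ 22  89 250] rest [ 13 140 229] table [ 11 145 135] board [ 24  19 252]
board rect ((299.8528747558594, 143.09429931640625), (141.0745086669922, 92.08625030517578), 4.9893622398376465)
```

View pics/a.png

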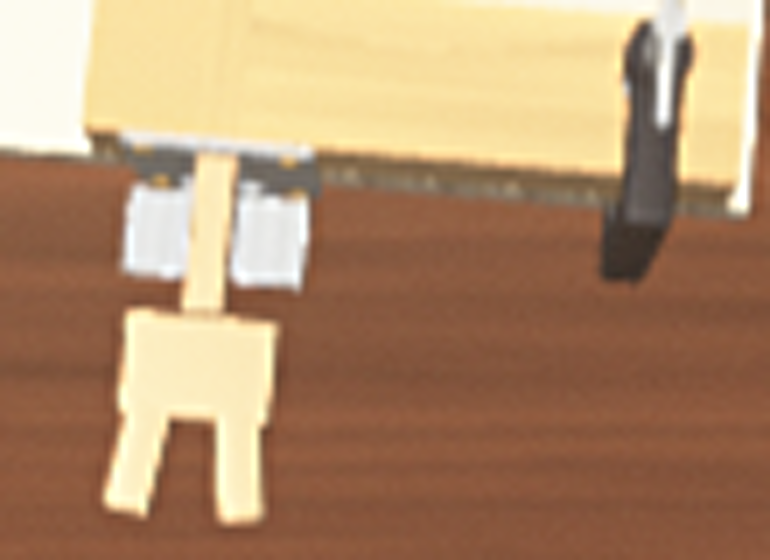

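View pics/b.png

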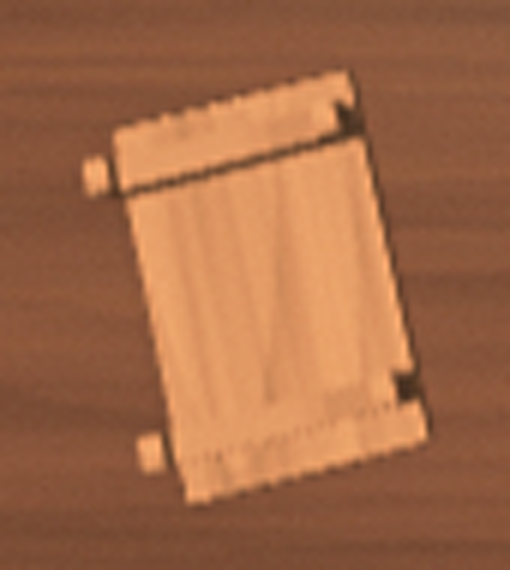

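Crop a shows the neck centreline from (217,155) to (204,311) and head back corners at (128,310) and (278,322). Crop b shows the rest's base corners at (115,130), (350,70), (428,435) and (190,500).

```bash
python3 - <<'E'
from h import *
np.set_printoptions(precision=1,suppress=True)
p=ctrl.camera_params("top")
A=lambda x,y,z: ray(p,260+(x+.5)/7-.5,165+(y+.5)/7-.5,z)
B=lambda x,y,z: ray(p,170+(x+.5)/6-.5,215+(y+.5)/6-.5,z)
ang=lambda a,b: np.degrees(np.arctan2(*(b-a)[1::-1]))
n1,n2=A(217,155,92),A(204,311,92); print("neck far/near",n1,n2,ang(n2,n1))
h=[A(128,310,84),A(278,322,84),A(262,522,84),A(105,505,84)]; print("head",np.array(h),np.linalg.norm(h[0]-h[1]),ang(h[1],h[0])-90, "mid",(h[0]+h[1])/2)
print("prong tips mid",(A(240,522,84)+A(128,512,84))/2)
b1,b2=A(90,131,101),A(735,188,101); print("block",b1,b2,np.linalg.norm(b1-b2),ang(b2,b1)-90)
e=[A(127,185,72),A(310,198,72),A(302,288,72),A(123,272,72)]; print("ears",np.array(e),np.mean(e,0),ang(e[1],e[0])-90,np.linalg.norm(e[0]-e[1]))
r=[B(115,130,10),B(350,70,10),B(428,435,10),B(190,500,10)];print("rest",np.array(r),np.mean(r,0),ang(r[3],r[0]),ang(r[2],r[1]),[np.linalg.norm(r[i]-r[i-1]) for i in range(4)])
s=ctrl.camera_params("scene"); 
im=cv2.imread("pics/scene0.png");cv2.imwrite("pics/c.png",cv2.resize(im[165:245,320:480],None,fx=5,fy=5,interpolation=cv2.INTER_CUBIC))
w=ctrl.camera_params("wrist");E=w["extrinsics"];print("wristcam",-E[:3,:3].T@E[:3,3],E[:3,:3],w["fx"])
E
```

```text
neck far/near [566.1  70.2  92. ] [508.6  73.7  92. ] -3.488845308764594
head [[509.9 102.1  84. ]
 [505.9  47.3  84. ]
 [433.3  51.9  84. ]
 [439.  108.5  84. ]] 54.91788059052679 -4.196674286104866 mid [507.9  74.7  84. ]
prong tips mid [434.9  80.   84. ]
block [572.9 115.7 101. ] [ 553.5 -117.9  101. ] 234.35172756206742 -4.735125805802852
ears [[558.5 105.1  72. ]
 [554.1  36.9  72. ]
 [520.2  39.3  72. ]
 [525.7 105.7  72. ]] [539.6  71.7  72. ] -3.71711527643194 68.32261645813897
rest [[443.5 350.1  10. ]
 [471.4 245.2  10. ]
 [310.2 202.8  10. ]
 [281.6 306.3  10. ]] [376.7 276.1  10. ] 15.150737522298225 14.738449803875255 [np.float64(167.70908282837948), np.float64(108.5537169649778), np.float64(166.67280190933687), np.float64(107.35482590077523)]
wristcam [ 342.2 -556.1  372.3] [[ 0.4 -0.9 -0. ]
 [-0.9 -0.4  0.3]
 [-0.3 -0.1 -1. ]] 350.6337543990627
```

View pics/c.png

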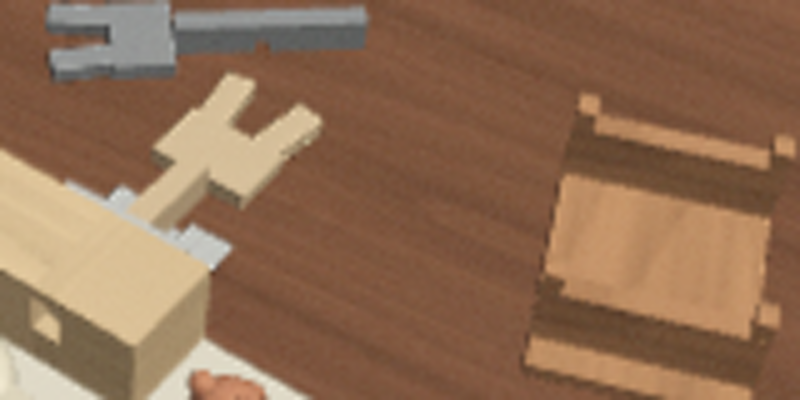

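Crop c confirms the layout: the pin's head points at the robot, the ears flank the neck, and the rest's rails run along its short sides. Measured values:
- **Pin origin:** about (541,72), underside z 72, yaw about -4.2°.
- **Rest:** centre about (377,276), yaw about 15°.

I'll raise the tool and traverse to a point over the pin.

jog_arm:
  increments: [2.6,0,0,-7,0,0,0,2.6,0,0,-7,0,0,0,2.6,52,-48.5,-7,0,0,29.4,2.6,52,-48.5,-7,0,0,29.4,2.6,52,-48.5,-7,0,0,29.4,2.6,52,-48.5,-7,0,0,29.4,2.6,52,-48.5,-7,0,0,29.4,2.6,52,-48.5,-7,0,0,29.4,2.6,52,-48.5,-7,0,0,29.4,2.6,52,-48.5,-7,0,0,29.4,2.6,52,-48.5,-7,0,0,29.4,2.6,52,-48.5,-7,0,0,29.4,2.6,52,-48.5,-7,0,0,29.4,2.6,52,-48.5,-7,0,0,29.4,2.6,52,-48.5,-7,0,0,29.4,2.6,52,-48.5,-7,0,0,29.4,2.6,52,-48.5,-7,0,0,29.4,2.6,52,-48.5,-7,0,0,29.4,2.6,52,-48.5,-7,0,0,29.4]

```text
clock: 2.0
eef_pos: [540.1, 70.2, 261.6]
tool_rot: [3.14, 0.001, -0.075]
force: [-0.2, -0.2, 0.8]
width: 25.8
gripper_force: 0.0
```

jog_arm:
  increments: [2.6,0,0,5,0,0,0,2.6,0,0,10,0,0,0,2.6,0,0,12,0,0,0,2.6,0,0,12,0,0,0,2.6,0,0,12,0,0,0]

```text
clock: 2.5
eef_pos: [541.2, 70.2, 142.8]
tool_rot: [3.141, -0.001, -0.076]
force: [0.6, 0.4, 1.5]
width: 26.1
gripper_force: 0.0
```

```bash
python3 - <<'E'
from h import *
np.set_printoptions(precision=4,suppress=True)
s=ctrl.read_state();print(s["eef_pos"],s["tool_rot"],s["force"],s["width"])
w=ctrl.camera_params("wrist");im=ctrl.get_image("wrist")[:,:,::-1]
cv2.imwrite("pics/w0.png",im); np.save("w0.npy",w["extrinsics"]); print(w)
E
```

```text
[541.1876  70.1813 142.7724] [ 3.1409 -0.0007 -0.0761] [0.5732 0.3515 1.4501] 26.13954105269535
{'fx': 350.6337543990627, 'fy': 350.6337543990627, 'cx': 315.7256965330689, 'cy': 197.02512853947576, 'extrinsics': array([[ -0.0757,  -0.9971,   0.    , 111.2304],
       [ -0.9545,   0.0725,   0.2892, 487.1446],
       [ -0.2884,   0.0219,  -0.9573, 485.5651],
       [  0.    ,   0.    ,   0.    ,   1.    ]])}
```

View pics/w0.png

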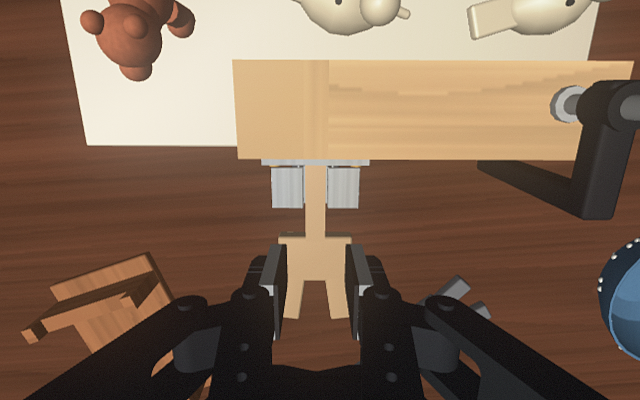

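The wrist view shows the pin aligned with the fingers: the neck spans columns 305–326 at rows 165–235, the ears rows 168–208, the head back edge row 235, and the block edge is level at row 160. Next I'll fit the edges.

```bash
python3 - <<'E'
from h import *
np.set_printoptions(precision=1,suppress=True)
im=cv2.imread("pics/w0.png");hsv=cv2.cvtColor(im,cv2.COLOR_BGR2HSV)
w=ctrl.camera_params("wrist");w["extrinsics"]=np.load("w0.npy")
yaw=-.0761
for v in (175,190,205,215,225):
    g=im[v,290:340].astype(int); sat=hsv[v,290:340,1].astype(int)
    m=(sat>40)&(g[:,2]>170); k=np.where(m)[0]+290
    a=ray(w,k[0]-.5,v,92);b=ray(w,k[-1]+.5,v,92);print(v,k[0],k[-1],(a+b)/2,np.linalg.norm(a-b))
for v in(175,190,200):
    m=(hsv[v,255:375,1]<30)&(hsv[v,255:375,2]>130);k=np.where(m)[0]+255;print("ears",v,k[0],k[-1],ray(w,k[0]-.5,v,70),ray(w,k[-1]+.5,v,70))
for n,u,v,z in(("headback L",280,235.5,84),("headback R",352,235.5,84),("blockL",238,160,101),("blockR",578,160,101),("plateL",262,164,101),("plateR",369,164,101),("earnear",290,208,70),("earnearR",343,208,70)):print(n,ray(w,u,v,z))
E
```

```text
175 305 325 [559.2  69.6  92. ] 14.24051214946452
190 305 325 [548.6  70.4  92. ] 14.4234541462212
205 305 324 [537.9  71.6  92. ] 13.915387915867633
215 305 324 [530.5  72.1  92. ] 14.037172275156362
225 305 324 [523.   72.7  92. ] 14.161107113848596
ears 175 271 359 [556.5 103.   70. ] [551.5  37.1  70. ]
ears 190 272 358 [545.  103.5  70. ] [540.   38.3  70. ]
ears 200 272 358 [537.1 104.4  70. ] [532.1  38.6  70. ]
headback L [513.5  99.1  84. ]
headback R [509.5  46.   84. ]
blockL [574.9 118.1 101. ]
blockR [ 558.3 -100.1  101. ]
plateL [571.1 103.  101. ]
plateR [565.9  34.1 101. ]
earnear [529.7  91.   70. ]
earnearR [526.6  50.7  70. ]
```

jog_arm:
  increments: [2.4,0.2,-0.07,0,0,0,0,2.4,0.2,-0.07,3,0,0,0,2.4,0.2,-0.07,5,0,0,0,2.4,0.2,-0.07,6,0,0,0,2.4,0.2,-0.07,6,0,0,0,2.4,0.2,-0.07,6,0,0,0,2.4,0.2,-0.07,6,0,0,0]

```text
clock: 3.25
eef_pos: [544.0, 72.8, 83.3]
tool_rot: [-3.141, -0.002, -0.073]
force: [-0.2, -0.0, -0.3]
width: 24.2
gripper_force: 0.0
```

jog_arm:
  increments: [2.4,0,0,0.2,0,0,0,2.4,0,0,0.4,0,0,0,2.4,0,0,0.6,0,0,0,2.4,0,0,0.6,0,0,0]

```text
clock: 3.65
eef_pos: [542.6, 72.6, 75.8]
tool_rot: [3.141, 0.001, -0.073]
force: [-0.0, -0.8, -0.6]
width: 24.0
gripper_force: 0.0
```

```bash
python3 - <<'E'
from h import *
s=ctrl.read_state();print(s["eef_pos"],s["tool_rot"],s["force"])
p=ctrl.get_image("wrist")[:,:,::-1];cv2.imwrite("pics/w1.png",p)
hsv=cv2.cvtColor(p,cv2.COLOR_BGR2HSV)
s=ctrl.read_state();print(s["eef_pos"],s["tool_rot"],s["force"])
E
```

```text
[542.60786002  72.59136397  75.77053687] [ 3.14146046e+00  5.05780028e-04 -7.33523844e-02] [-0.02219638 -0.80242069 -0.57629476]
[542.72052574  72.59136027  75.86168934] [ 3.14149078e+00  3.40396836e-04 -7.33669089e-02] [ 0.30568     0.14800406 -1.12704045]
```

View pics/w1.png

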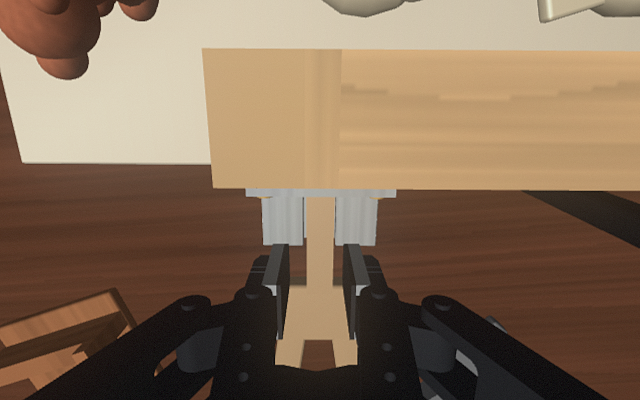

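Viewing w1: the neck spans columns 306–334 (mid 320), while the finger pads' midline is at about 316, so the tool sits about 2 mm too far left. I'll compute the offset.

```bash
python3 - <<'E'
from h import *
np.set_printoptions(precision=2,suppress=True)
im=cv2.imread("pics/w1.png");hsv=cv2.cvtColor(im,cv2.COLOR_BGR2HSV)
w=ctrl.camera_params("wrist");s=ctrl.read_state();t=s["eef_pos"];y=s["tool_rot"][2]
X=np.array([np.cos(y),np.sin(y),0]);Y=np.array([np.sin(y),-np.cos(y),0])
for v in (205,220,235,250,265):
    m=(hsv[v,296:338,1]>40)&(im[v,296:338,2]>150); k=np.where(m)[0]+296
    a=ray(w,k[0]-.5,v,92);b=ray(w,k[-1]+.5,v,92);d=(a+b)/2-t;print(v,k[0],k[-1],"tool xy of neck mid",d@X,d@Y,np.linalg.norm(a-b))
for u,v,z in((285,244.5,70),(355,244.5,70),(300,189,101),(262,220,70),(377,220,70)):
    d=ray(w,u,v,z)-t;print(u,v,d@X,d@Y)
for v in(262,275):
    print(v,[int(x) for x in im[v,262:380].sum(1)])
E
```

```text
205 306 334 tool xy of neck mid 18.489567606269272 1.7820873341642065 14.35479108095739
220 306 333 tool xy of neck mid 10.57342390026515 1.5622505136994767 14.043240436504037
235 306 333 tool xy of neck mid 2.445093470216106 1.5906389404842165 14.23157706484739
250 307 332 tool xy of neck mid -5.904223310722898 1.6198254400764047 13.394674440586437
265 307 332 tool xy of neck mid -14.48366266316011 1.649789967265351 13.579264187783975
285 244.5 -12.89171066555091 -18.187981737339786
355 244.5 -12.865393328220115 22.4815715151664
300 189 29.208939095806254 -7.590587822169194
262 220 2.277582436926352 -30.883935461898783
377 220 2.3166663360311834 34.48626134637252
262 [128, 107, 114, 109, 109, 145, 203, 207, 195, 200, 203, 201, 201, 199, 209, 203, 207, 207, 173, 131, 120, 126, 129, 120, 130, 134, 121, 170, 220, 225, 213, 212, 221, 214, 214, 220, 220, 217, 223, 215, 218, 228, 212, 203, 312, 455, 469, 456, 457, 457, 461, 460, 458, 456, 453, 457, 454, 458, 458, 455, 455, 451, 456, 458, 450, 456, 453, 456, 458, 455, 481, 277, 216, 226, 227, 226, 221, 228, 225, 234, 208, 149, 138, 138, 142, 143, 128, 128, 126, 144, 211, 208, 205, 201, 205, 209, 208, 205, 207, 212, 208, 214, 167, 114, 109, 118, 117, 111, 115, 117, 116, 118, 115, 114, 112, 106, 121, 207]
275 [99, 91, 191, 202, 192, 189, 197, 199, 194, 207, 196, 204, 206, 198, 198, 205, 129, 121, 128, 113, 122, 107, 119, 117, 111, 121, 116, 116, 211, 218, 211, 210, 218, 211, 220, 217, 211, 223, 217, 226, 213, 220, 226, 205, 303, 449, 458, 454, 460, 446, 459, 449, 454, 458, 449, 453, 451, 455, 460, 448, 454, 452, 454, 456, 452, 450, 454, 455, 453, 462, 423, 247, 207, 214, 213, 218, 215, 222, 221, 228, 166, 133, 131, 137, 133, 134, 137, 128, 125, 122, 121, 116, 184, 205, 207, 198, 201, 207, 202, 196, 209, 194, 205, 200, 203, 207, 143, 105, 111, 104, 109, 103, 108, 91, 111, 116, 101, 103]
```

jog_arm:
  increments: [2.4,0.2,0.17,0,0,0,0,2.4,0.2,0.17,0,0,0,0,2.4,0.2,0.17,0.1,0,0,0,2.4,0.2,0.17,0.2,0,0,0,2.4,0.2,0.17,0.3,0,0,0,2.4,0.2,0.17,0.3,0,0,0,2.4,0.2,0.17,0.3,0,0,0]

```text
clock: 4.4
eef_pos: [544.7, 70.9, 73.0]
tool_rot: [-3.142, 0.0, -0.073]
force: [-0.6, 0.2, 0.4]
width: 23.7
gripper_force: 0.0
```

jog_arm:
  increments: [2.4,0,0,0.1,0,0,0,2.4,0,0,0.2,0,0,0,2.4,0,0,0.3,0,0,0,2.4,0,0,0.3,0,0,0,2.4,0,0,0.3,0,0,0]

```text
clock: 4.9
eef_pos: [544.7, 70.8, 70.0]
tool_rot: [3.142, 0.0, -0.073]
force: [0.4, 0.2, -0.2]
width: 24.1
gripper_force: 0.0
```

jog_arm:
  increments: [2.4,0,0,0.1,0,0,0,2.4,0,0,0.2,0,0,0,2.4,0,0,0.3,0,0,0,2.4,0,0,0.3,0,0,0,2.4,0,0,0.3,0,0,0]

```text
clock: 5.4
eef_pos: [544.7, 70.8, 67.0]
tool_rot: [-3.142, 0.0, -0.073]
force: [0.5, 0.2, -0.4]
width: 24.2
gripper_force: 0.0
```

jog_arm:
  increments: [2.4,0,0,0.1,0,0,0,2.4,0,0,0.2,0,0,0,2.4,0,0,0.2,0,0,0,2.4,0,0,0.2,0,0,0,2.4,0,0,0.2,0,0,0]

```text
clock: 5.9
eef_pos: [544.7, 70.8, 65.0]
tool_rot: [3.142, -0.0, -0.073]
force: [0.2, 0.9, -0.7]
width: 24.2
gripper_force: 0.0
```

jog_arm:
  increments: [2.4,0,0,0.1,0,0,0,2.4,0,0,0.2,0,0,0,2.4,0,0,0.2,0,0,0,2.4,0,0,0.2,0,0,0,2.4,0,0,0.2,0,0,0]

```text
clock: 6.4
eef_pos: [544.7, 70.8, 63.0]
tool_rot: [3.142, 0.0, -0.073]
force: [-0.8, 0.4, -0.5]
width: 23.9
gripper_force: 0.0
```

jog_arm:
  increments: [2.4,0,0,0.1,0,0,0,2.4,0,0,0.2,0,0,0,2.4,0,0,0.2,0,0,0,2.4,0,0,0.2,0,0,0,2.4,0,0,0.2,0,0,0]

```text
clock: 6.9
eef_pos: [544.8, 70.8, 61.0]
tool_rot: [-3.142, -0.0, -0.073]
force: [0.2, 0.2, -0.5]
width: 23.9
gripper_force: 0.0
```

jog_arm:
  increments: [2.4,0,0,0.1,0,0,0,2.4,0,0,0.2,0,0,0,2.4,0,0,0.2,0,0,0,2.4,0,0,0.2,0,0,0,2.4,0,0,0.2,0,0,0]

```text
clock: 7.4
eef_pos: [544.7, 70.8, 59.0]
tool_rot: [3.142, -0.0, -0.073]
force: [-0.4, 0.5, 0.0]
width: 23.6
gripper_force: 0.0
```

jog_arm:
  increments: [2.4,0,0,0.1,0,0,0,2.4,0,0,0.2,0,0,0,2.4,0,0,0.2,0,0,0,2.4,0,0,0.2,0,0,0,2.4,0,0,0.2,0,0,0]

```text
clock: 7.9
eef_pos: [544.8, 70.8, 57.0]
tool_rot: [-3.142, -0.0, -0.073]
force: [0.6, -0.6, 0.4]
width: 24.0
gripper_force: 0.0
```

```bash
python3 - <<'E'
from h import *
F=[]
for i in range(4):
    p=ctrl.get_image("wrist");s=ctrl.read_state();F.append(s["force"])
print(np.round(F,2));cv2.imwrite("pics/w2.png",cv2.resize(p[150:350,200:440,::-1],None,fx=3.3,fy=3,interpolation=cv2.INTER_CUBIC))
E
```

```text
[[-0.79 -0.85 -0.21]
 [-0.14  0.07  0.27]
 [-0.25  1.22  0.19]
 [-0.11  0.79 -0.46]]
```

View pics/w2.png

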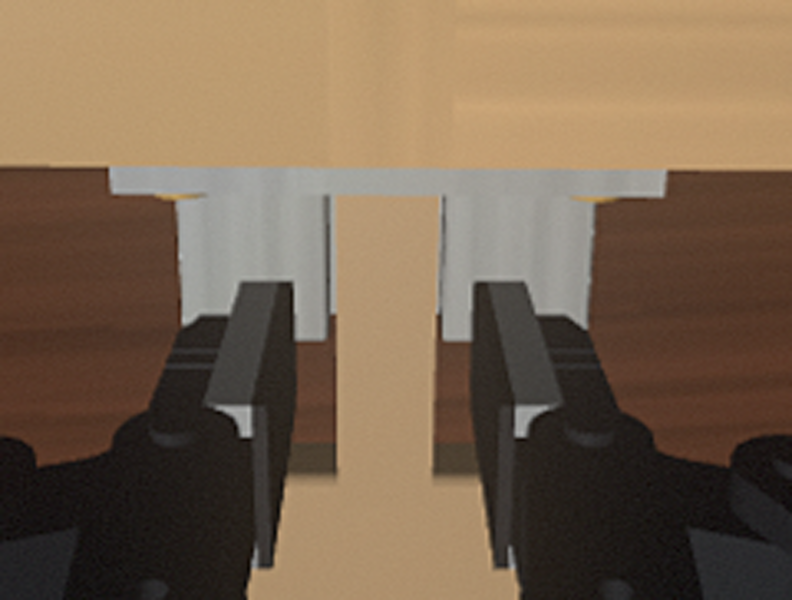

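w2 (crop) shows both fingertips over the ears with the neck mid at crop column 386 and the finger mid at 383, so the tool is about 0.5 mm off. There is no contact yet, because the ears lie low. I'll narrow to 17 mm first so the pads don't swing much later, shift 0.5 mm, and keep feeling downward.

jog_arm:
  increments: [1.7,0,0.05,0,0,0,0,1.7,0,0.05,0,0,0,0,1.7,0,0.05,0,0,0,0,1.7,0,0.05,0,0,0,0,1.7,0,0.05,0,0,0,0]

```text
clock: 8.6
eef_pos: [544.7, 70.3, 57.0]
tool_rot: [-3.142, -0.0, -0.073]
force: [0.6, -0.3, 0.4]
width: 17.0
gripper_force: 0.0
```

jog_arm:
  increments: [1.7,0,0,0.1,0,0,0,1.7,0,0,0.2,0,0,0,1.7,0,0,0.2,0,0,0,1.7,0,0,0.2,0,0,0]

```text
clock: 9.0
eef_pos: [544.7, 70.3, 55.0]
tool_rot: [3.142, 0.0, -0.073]
force: [0.0, -0.0, 0.4]
width: 17.3
gripper_force: 0.0
```

```bash
python3 - <<'E'
from h import *
w=ctrl.camera_params("wrist");t=ctrl.read_state()["eef_pos"]; print(t)
E=w["extrinsics"].copy(); dz=55-57.0   # shift back to w2 height
c=-E[:3,:3].T@E[:3,3]; c[2]-=dz; w["extrinsics"][:3,3]=-E[:3,:3]@c
f=lambda u:200+(u+.5)/3.3-.5; g=lambda v:150+(v+.5)/3-.5
for z in(72,66,62,58,54):
    a=ray(w,f(180),g(250),z);b=ray(w,f(594),g(250),z)
    n=ray(w,f(260),g(341),z); k=ray(w,f(260),g(195),97)
    print(z,"width",np.linalg.norm(a-b),"near edge x rel tcp",n[0]-t[0])
print("plate width",np.linalg.norm(ray(w,f(109),g(180),101)-ray(w,f(667),g(180),101)), "neck",np.linalg.norm(ray(w,f(336),g(250),92)-ray(w,f(437),g(250),92)))
E
```

```text
[544.66332186  70.28116468  54.95148594]
72 width 64.07710494314632 near edge x rel tcp -12.612165459082007
66 width 66.39214332487153 near edge x rel tcp -15.683790800512384
62 width 67.93550224602167 near edge x rel tcp -17.731541028132483
58 width 69.47886116717181 near edge x rel tcp -19.779291255752696
54 width 71.02222008832197 near edge x rel tcp -21.82704148337291
plate width 69.83058372971033 neck 13.749745942632908
```

jog_arm:
  increments: [1.7,0,0,0.1,0,0,0,1.7,0,0,0.1,0,0,0,1.7,0,0,0.2,0,0,0,1.7,0,0,0.2,0,0,0]

```text
clock: 9.4
eef_pos: [544.6, 70.3, 52.9]
tool_rot: [3.142, 0.0, -0.073]
force: [0.2, 1.0, -0.6]
width: 16.8
gripper_force: 0.0
```

```bash
cat > ear.py <<'E'
from h import *
def ear():
    im=ctrl.get_image("wrist")[:,:,::-1];w=ctrl.camera_params("wrist");hsv=cv2.cvtColor(im,cv2.COLOR_BGR2HSV)
    cv2.imwrite("pics/last.png",im)
    for v in (222,228,234,240):
        k=np.where((hsv[v,:,1]<30)&(hsv[v,:,2]>95))[0];k=k[(k>230)&(k<410)]
        if len(k)<10: print(v,len(k));continue
        zs=np.arange(45,80,.5);d=[np.linalg.norm(ray(w,k[0]-.5,v,z)-ray(w,k[-1]+.5,v,z)) for z in zs]
        print(v,k[0],k[-1],"ear z",zs[np.argmin(abs(np.array(d)-68))])
    s=ctrl.read_state();print(s["eef_pos"],s["force"],s["clock"])
if __name__=="__main__": ear()
E
python3 ear.py; python3 - <<'E'
from h import *
im=cv2.imread("pics/last.png");hsv=cv2.cvtColor(im,cv2.COLOR_BGR2HSV)
for v in(228,): print([(i,int(hsv[v,i,1]),int(hsv[v,i,2])) for i in list(range(244,268,2))+list(range(370,400,2))])
cv2.imwrite("pics/w3.png",cv2.resize(im[150:350,200:440],None,fx=3.3,fy=3,interpolation=cv2.INTER_CUBIC))
E
```

```text
222 251 380 ear z 62.5
228 252 379 ear z 60.5
234 252 379 ear z 61.5
240 252 379 ear z 62.5
[544.62582562  70.28759422  52.96133086] [-0.18817952  0.42440023  0.11873958] 9.45
[(244, 115, 91), (246, 116, 92), (248, 118, 93), (250, 146, 84), (252, 5, 161), (254, 3, 164), (256, 5, 166), (258, 5, 161), (260, 5, 156), (262, 5, 161), (264, 5, 156), (266, 5, 162), (370, 13, 162), (372, 13, 157), (374, 13, 154), (376, 17, 152), (378, 12, 155), (380, 50, 92), (382, 127, 88), (384, 118, 91), (386, 116, 90), (388, 120, 89), (390, 122, 90), (392, 120, 91), (394, 116, 92), (396, 118, 93), (398, 118, 91)]
```

View pics/w3.png

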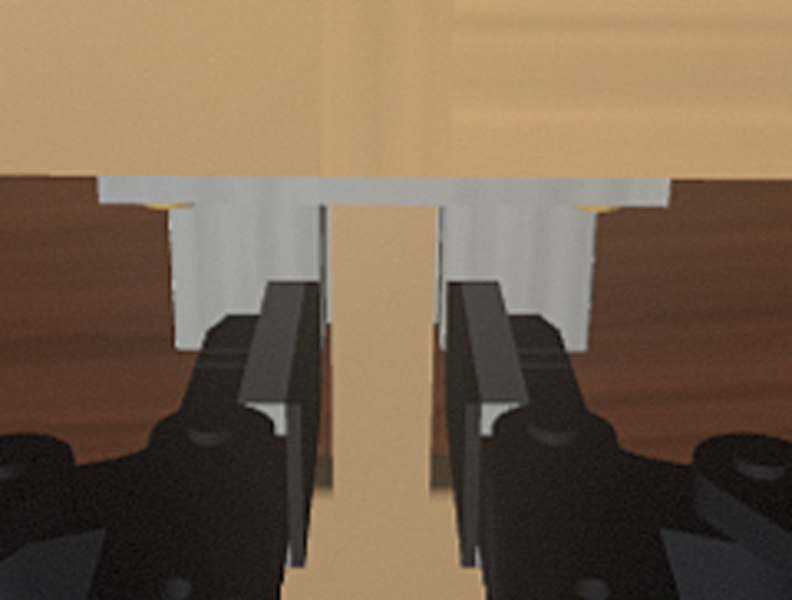

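w3 (crop) shows the fingertips at row 282, inner edges at columns 318 and 447, over the ears, with the neck at 331–437 and centred to about 0.5 mm. I'll work out the tip height by triangulating on its known tool x and y.

```bash
python3 - <<'E'
from h import *
w=ctrl.camera_params("wrist");s=ctrl.read_state();t=s["eef_pos"];y=s["tool_rot"][2]
X=np.array([np.cos(y),np.sin(y),0]);Y=np.array([np.sin(y),-np.cos(y),0])
f=lambda u:200+(u+.5)/3.3-.5; g=lambda v:150+(v+.5)/3-.5
for z in range(44,84,3):
    r=[]
    for u in(318,447):
        d=ray(w,f(u),g(282),z)-t; r+=[d@X,d@Y]
    print(z,np.round(r,1), round(r[3]-r[1],1))
E
```

```text
44 [-13.7 -12.  -13.7  11.1] 23.1
47 [-12.4 -11.8 -12.4  10.9] 22.7
50 [-11.  -11.6 -11.   10.8] 22.3
53 [ -9.6 -11.4  -9.6  10.6] 22.0
56 [ -8.3 -11.2  -8.3  10.4] 21.6
59 [ -6.9 -11.   -6.9  10.2] 21.3
62 [ -5.6 -10.8  -5.5  10. ] 20.9
65 [ -4.2 -10.7  -4.2   9.9] 20.5
68 [ -2.8 -10.5  -2.8   9.7] 20.2
71 [ -1.5 -10.3  -1.5   9.5] 19.8
74 [ -0.1 -10.1  -0.1   9.3] 19.4
77 [ 1.3 -9.9  1.3  9.2] 19.1
80 [ 2.6 -9.7  2.6  9. ] 18.7
83 [ 4.  -9.5  4.   8.8] 18.3
```

jog_arm:
  increments: [1.7,0,0,0.05,0,0,0,1.7,0,0,0.1,0,0,0,1.7,0,0,0.15,0,0,0,1.7,0,0,0.15,0,0,0]

```text
clock: 9.85
eef_pos: [544.6, 70.3, 51.5]
tool_rot: [3.142, 0.0, -0.073]
force: [0.2, 0.5, 0.3]
width: 17.0
gripper_force: 0.0
```

jog_arm:
  increments: [1.7,0,0,0.05,0,0,0,1.7,0,0,0.1,0,0,0,1.7,0,0,0.15,0,0,0,1.7,0,0,0.15,0,0,0]

```text
clock: 10.25
eef_pos: [544.6, 70.3, 50.0]
tool_rot: [3.142, 0.0, -0.073]
force: [0.3, -0.1, 0.3]
width: 17.0
gripper_force: 0.0
```

jog_arm:
  increments: [1.7,0,0,0.05,0,0,0,1.7,0,0,0.1,0,0,0,1.7,0,0,0.15,0,0,0,1.7,0,0,0.15,0,0,0]

```text
clock: 10.65
eef_pos: [544.6, 70.3, 48.4]
tool_rot: [3.142, 0.0, -0.073]
force: [-0.2, -0.2, 0.1]
width: 16.8
gripper_force: 0.0
```

```bash
python3 ear.py
```

```text
222 257 404 ear z 78.5
228 250 381 ear z 61.5
234 250 380 ear z 61.0
240 251 380 ear z 60.5
[544.64161161  70.30813846  48.48938947] [-0.75320857  0.39341538 -0.63741246] 10.7
```

```bash
python3 - <<'E'
from h import *
np.set_printoptions(precision=1,suppress=True)
T=ctrl.camera_params("top");S=ctrl.camera_params("scene");w=ctrl.camera_params("wrist");w["extrinsics"]=np.load("w0.npy")
def tri(l):
    A=[];b=[]
    for p,u,v in l:
        c=ray(p,u,v,0);d=ray(p,u,v,100)-c;d/=np.linalg.norm(d);M=np.eye(3)-np.outer(d,d);A.append(M);b.append(M@c)
    return np.linalg.lstsq(np.vstack(A),np.hstack(b),rcond=None)[0]
a=lambda x,y:(T,260+(x+.5)/7-.5,165+(y+.5)/7-.5)
c=lambda x,y:(S,320+(x+.5)/5-.5,165+(y+.5)/5-.5)
print("ear L near outer",tri([a(123,272),c(231,247)]),tri([(w,271,208),c(231,247)]))
print("head back L corner (84)",tri([a(128,310),c(243,204)]),tri([(w,279.5,235.5),c(243,204)]))
print("prong tip L",tri([a(105,505),c(322,122)]))
print("stop",) 
s=ctrl.read_state();print(s["qpos"],s["eef_pos"],s["tau"])
im=ctrl.get_image("scene")[:,:,::-1];cv2.imwrite("pics/s2.png",cv2.resize(im[130:270,290:450],None,fx=5,fy=4.2,interpolation=cv2.INTER_CUBIC))
E
```

```text
ear L near outer [527.8 106.2  61.2] [528.9 106.3  62.7]
head back L corner (84) [511.4 102.5  75.2] [509.  100.9  72.5]
prong tip L [439.9 108.7  76.2]
stop
[-0.2  0.7 -0.   1.9  0.   0.5 -1.8] [544.6  70.3  48.5] [ -0.  -51.7   0.6 -11.6   0.   -0.   -0. ]
```

View pics/s2.png

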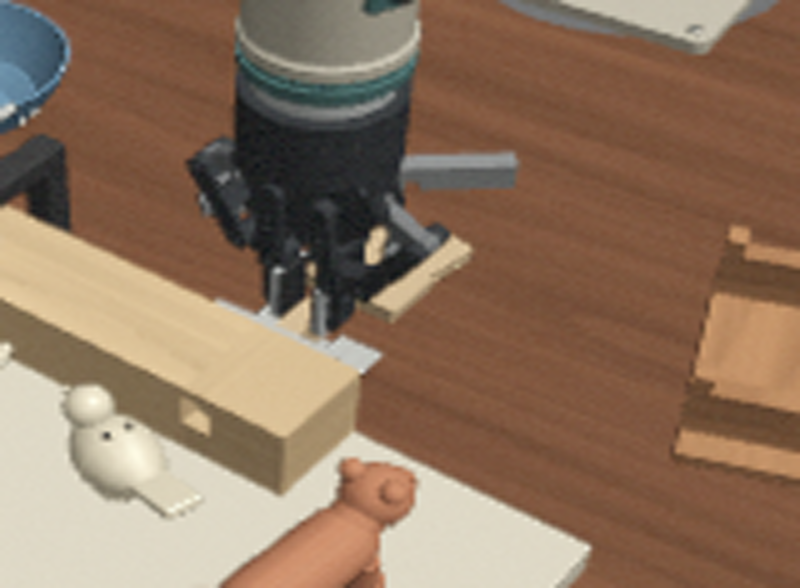

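s2 (the last view allowed) shows the gripper straddling the neck with the +y fingertip's lower end at about (325,335), right at the ear (corner at (380,355)). I'll compute the tip height from that pixel, and from now on work only from numbers.

```bash
python3 - <<'E'
from h import *
np.set_printoptions(precision=1,suppress=True)
S=ctrl.camera_params("scene")
f=lambda x,y:(290+(x+.5)/5-.5,130+(y+.5)/4.2-.5)
for z in(46,50,54,58,62,66,70): print(z,ray(S,*f(325,335),z),ray(S,*f(345,325),z))
for P in((555,80,62),(555,88,62),(555,80,50),(533,80,62),(528,106,62),(528,106,54)): 
    u,v=proj(S,np.array(P,float));print(P,(u-290)*5,(v-130)*4.2)
im=cv2.imread("pics/s2.png")
E
```

```text
46 [517.4  68.2  46. ] [504.8  72.5  46. ]
50 [520.7  69.9  50. ] [508.1  74.2  50. ]
54 [524.   71.6  54. ] [511.5  75.9  54. ]
58 [527.3  73.3  58. ] [514.8  77.6  58. ]
62 [530.6  75.   62. ] [518.2  79.2  62. ]
66 [533.9  76.7  66. ] [521.5  80.9  66. ]
70 [537.2  78.4  70. ] [524.9  82.6  70. ]
(555, 80, 62) 306.40919710909856 362.7836792331748
(555, 88, 62) 320.58049166546994 368.44845436744
(555, 80, 50) 305.35743690885994 376.43718537795473
(533, 80, 62) 329.2529862664671 339.3525300581903
(528, 106, 62) 380.2989351357104 352.0695132680858
(528, 106, 54) 379.17586053718736 361.20816453771783
```

Both cameras put the fingertips near z 87–92, about 40 mm above the reported TCP, and that fits the absence of contact. The ears are at about 62, so I'll reopen to 24 mm and keep feeling down. I'll take at most 6 mm per call, which keeps any first contact under about 6 N.

jog_arm:
  increments: [2.4,0,0,0,0,0,0,2.4,0,0,0,0,0,0,2.4,0,0,0.2,0,0,0,2.4,0,0,0.4,0,0,0,2.4,0,0,0.6,0,0,0,2.4,0,0,0.6,0,0,0,2.4,0,0,0.6,0,0,0]

```text
clock: 11.45
eef_pos: [544.7, 70.3, 42.4]
tool_rot: [3.142, 0.0, -0.073]
force: [0.4, 0.1, -0.5]
width: 24.5
gripper_force: 0.0
```

```bash
python3 - <<'E'
from h import *
im=ctrl.get_image("wrist")[:,:,::-1];w=ctrl.camera_params("wrist");s=ctrl.read_state();t=s["eef_pos"]
print(t,s["force"],s["width"], "cam height",(-w["extrinsics"][:3,:3].T@w["extrinsics"][:3,3])-t)
cv2.imwrite("pics/w4.png",im);hsv=cv2.cvtColor(im,cv2.COLOR_BGR2HSV)
for v in(225,235,245,255,265): print(v,"dark cols",[int(x) for x in np.where(np.diff((im[v,240:400].sum(1)<270).astype(int)))[0]+240])
for P in((11,0,0),(11,0,19),(11,0,40)): print(P,proj(w,t+np.array(P)))
E
```

```text
[544.66912378  70.30815788  42.488326  ] [-0.36644578  0.48560612 -0.51149968] 23.555012607017144 cam height [ 72.43364197  -5.11780449 181.11916797]
225 dark cols []
235 dark cols [246, 295, 296, 383]
245 dark cols [247, 272, 288, 343, 359, 383]
255 dark cols [248, 259, 288, 295, 297, 342, 371, 382]
265 dark cols [248, 251, 289, 296, 297, 342, 379, 381]
(11, 0, 0) (np.float64(314.81314169166023), np.float64(208.9488364729219))
(11, 0, 19) (np.float64(314.690630344103), np.float64(221.3614772640387))
(11, 0, 40) (np.float64(314.5213261919094), np.float64(238.51508521567555))
```

jog_arm:
  increments: [2.4,0,0,0.2,0,0,0,2.4,0,0,0.4,0,0,0,2.4,0,0,0.5,0,0,0,2.4,0,0,0.5,0,0,0]

```text
clock: 11.9
eef_pos: [544.5, 70.3, 37.3]
tool_rot: [3.141, 0.0, -0.073]
force: [-0.7, 0.9, 0.3]
width: 23.9
gripper_force: 0.0
```

```bash
python3 - <<'E'
from h import *
np.set_printoptions(precision=1,suppress=True)
S=ctrl.camera_params("scene");im=ctrl.get_image("scene")[:,:,::-1];cv2.imwrite("pics/s3.png",im)
s=ctrl.read_state();print(s["eef_pos"],s["force"],s["width"])
t=s["eef_pos"]
# columns through the +y finger: brightness profile down the picture
for c in (350,352,354,356,358): print(c,[int(x) for x in im[190:222,c].sum(1)])
for z in(t[2],t[2]+20,t[2]+40): print(z,proj(S,np.array([t[0]+11,t[1]+15,z])),proj(S,np.array([t[0]-11,t[1]+20,z])))
E
```

```text
[544.6  70.3  37.4] [-0.7 -0.1 -0.3] 24.069117691558276
350 [265, 273, 283, 265, 309, 207, 237, 239, 251, 277, 271, 337, 549, 553, 553, 557, 555, 554, 548, 469, 529, 588, 556, 559, 561, 562, 557, 561, 560, 559, 561, 557]
352 [91, 126, 132, 166, 222, 227, 255, 282, 270, 319, 495, 552, 555, 554, 554, 556, 541, 458, 409, 407, 363, 483, 580, 566, 558, 560, 561, 557, 563, 561, 559, 558]
354 [104, 107, 96, 117, 115, 84, 88, 74, 111, 141, 179, 229, 321, 433, 296, 300, 289, 294, 298, 296, 296, 318, 448, 587, 563, 559, 555, 558, 563, 558, 551, 560]
356 [134, 124, 129, 136, 127, 118, 126, 134, 103, 64, 95, 104, 101, 165, 281, 284, 220, 219, 209, 234, 155, 212, 405, 560, 582, 566, 559, 558, 559, 557, 562, 561]
358 [97, 122, 179, 179, 157, 148, 150, 144, 152, 136, 150, 133, 129, 87, 101, 103, 95, 98, 106, 148, 132, 235, 508, 586, 575, 582, 576, 562, 556, 561, 561, 554]
37.410410486968786 (np.float64(352.5587380544757), np.float64(224.0209341885209)) (np.float64(358.77441305625996), np.float64(219.25227942078243))
57.410410486968786 (np.float64(352.9305593525576), np.float64(218.67146242403336)) (np.float64(359.231303749423), np.float64(213.8924455735612))
77.41041048696879 (np.float64(353.3133159257855), np.float64(213.16466254001037)) (np.float64(359.70148381511416), np.float64(208.3767126683147))
```

jog_arm:
  increments: [2.4,0,0,0.2,0,0,0,2.4,0,0,0.4,0,0,0,2.4,0,0,0.5,0,0,0,2.4,0,0,0.5,0,0,0]

```text
clock: 12.35
eef_pos: [544.5, 70.3, 32.3]
tool_rot: [3.141, 0.0, -0.073]
force: [0.1, 0.5, 0.1]
width: 24.1
gripper_force: 0.0
```

```bash
python3 ear.py; python3 - <<'E'
from h import *
im=cv2.imread("pics/last.png");w=ctrl.camera_params("wrist")
for v in(238,245,252,260): print(v,"dark",[int(x) for x in np.where(np.diff((im[v,200:430].sum(1)<270).astype(int)))[0]+200])
E
```

```text
222 0
228 231 305 ear z 45.0
234 231 409 ear z 79.5
240 244 385 ear z 59.0
[544.61205796  70.27227648  32.40447207] [-0.48178343  0.53496749 -0.1541722 ] 12.4
238 dark [231, 416]
245 dark [242, 272, 288, 294, 295, 342, 359, 387]
252 dark [243, 270, 288, 294, 296, 334, 335, 342, 361, 387]
260 dark [243, 253, 288, 294, 296, 342, 377, 386]
```

jog_arm:
  increments: [2.4,0,0,0.2,0,0,0,2.4,0,0,0.3,0,0,0,2.4,0,0,0.4,0,0,0,2.4,0,0,0.4,0,0,0]

```text
clock: 12.8
eef_pos: [544.6, 70.3, 28.4]
tool_rot: [3.142, 0.0, -0.073]
force: [0.8, -0.4, -0.0]
width: 23.9
gripper_force: 0.0
```

jog_arm:
  increments: [2.4,0,0,0.1,0,0,0,2.4,0,0,0.2,0,0,0,2.4,0,0,0.3,0,0,0,2.4,0,0,0.3,0,0,0]

```text
clock: 13.2
eef_pos: [544.6, 70.3, 25.4]
tool_rot: [3.142, 0.0, -0.073]
force: [0.7, -0.4, -0.2]
width: 23.9
gripper_force: 0.0
```

jog_arm:
  increments: [1.7,0,0,0,0,0,0,1.7,0,0,0,0,0,0,1.7,0,0,0.1,0,0,0,1.7,0,0,0.2,0,0,0,1.7,0,0,0.2,0,0,0,1.7,0,0,0.2,0,0,0]

```text
clock: 13.8
eef_pos: [544.8, 70.3, 23.7]
tool_rot: [-3.142, -0.0, -0.073]
force: [-0.3, -0.6, 2.0]
width: 17.1
gripper_force: 1.4
```

```bash
python3 ear.py; python3 - <<'E'
from h import *
im=cv2.imread("pics/last.png");hsv=cv2.cvtColor(im,cv2.COLOR_BGR2HSV)
for v in(246,252,258): 
  print(v,"dark",[int(x) for x in np.where(np.diff((im[v,230:410].sum(1)<270).astype(int)))[0]+230])
  print(" wood",[int(x) for x in np.where(np.diff(((hsv[v,290:345,1]>40)&(im[v,290:345,2]>140)).astype(int)))[0]+290])
E
```

```text
222 0
228 0
234 0
240 231 409 ear z 79.5
[544.80002291  70.30786888  23.68345559] [-0.28741311  0.79005147  3.24344086] 13.85
246 dark []
 wood []
252 dark [240, 278, 296, 335, 352, 390]
 wood [296, 335]
258 dark [240, 264, 296, 335, 367, 390]
 wood [296, 335]
```

Contact: about 2.6 N at reported TCP z 23.7. Now I'll press gradually.

jog_arm:
  increments: [1.7,0,0,0.1,0,0,0,1.7,0,0,0.2,0,0,0,1.7,0,0,0.3,0,0,0,1.7,0,0,0.4,0,0,0,1.7,0,0,0.4,0,0,0]

```text
clock: 14.35
eef_pos: [544.7, 70.3, 19.5]
tool_rot: [-3.142, -0.0, -0.073]
force: [-1.2, 0.2, 5.2]
width: 17.2
gripper_force: 2.6
```

```bash
cat > ff.py <<'E'
from h import *
F=[]
for i in range(5): ctrl.get_image("wrist"); s=ctrl.read_state(); F.append(s["force"])
print(np.mean(F,0).round(2),np.std(F,0).round(2),s["eef_pos"].round(2),s["width"],s["gripper_force"],s["clock"])
E
python3 ff.py
```

```text
[-1.19  0.11  5.27] [0.51 0.34 0.5 ] [544.69  70.31  19.6 ] 17.09973201035995 2.5395515335549135 14.6
```

jog_arm:
  increments: [1.7,0,0,0.05,0,0,0,1.7,0,0,0.1,0,0,0,1.7,0,0,0.13,0,0,0,1.7,0,0,0.13,0,0,0]

```text
clock: 15.0
eef_pos: [544.7, 70.3, 18.4]
tool_rot: [-3.142, -0.0, -0.073]
force: [-1.8, 0.5, 6.9]
width: 17.0
gripper_force: 2.9
```

```bash
python3 ff.py
```

```text
[-0.9  -0.23  5.96] [0.13 0.48 0.58] [544.7   70.33  18.4 ] 16.56176573606312 2.8969038955983706 15.25
```

jog_arm:
  increments: [1.6,0,0,0,0,0,0,1.5,0,0,0,0,0,0,1.45,0,0,0,0,0,0,1.45,0,0,0,0,0,0,1.45,0,0,0,0,0,0]

```text
clock: 15.75
eef_pos: [544.6, 69.5, 18.4]
tool_rot: [3.141, 0.0, -0.074]
force: [-1.3, -1.4, 6.1]
width: 15.0
gripper_force: 3.5
```

```bash
python3 ff.py
```

```text
[-1.77 -1.33  6.43] [0.45 0.16 0.44] [544.62  69.57  18.41] 14.328922982123757 3.479167905607028 16.0
```

jog_arm:
  increments: [1.45,0,0.04,0,0,0,0,1.45,0,0.08,0,0,0,0,1.4,0,0.08,0,0,0,0,1.35,0,0.08,0,0,0,0,1.3,0,0.08,0,0,0,0]

```text
clock: 16.5
eef_pos: [544.6, 69.3, 18.4]
tool_rot: [3.141, -0.0, -0.073]
force: [-0.5, -0.4, 6.0]
width: 13.5
gripper_force: 31.2
```

```bash
python3 ff.py
```

```text
[-0.86 -0.63  6.61] [0.77 0.6  0.4 ] [544.58  69.28  18.43] 13.68476818588082 31.204147093385473 16.75
```

jog_arm:
  increments: [1.0,0,0,0,0,0,0,1.0,0,0,0,0,0,0,1.0,-0.05,0,0,0,0,0,1.0,-0.1,0,0,0,0,0,1.0,-0.15,0,0,0,0,0,1.0,-0.15,0,0,0,0,0]

```text
clock: 17.35
eef_pos: [544.4, 69.2, 18.5]
tool_rot: [3.142, -0.002, -0.074]
force: [2.0, -1.2, 4.8]
width: 13.1
gripper_force: 60.3
```

```bash
python3 ff.py
```

```text
[ 3.41 -2.21  4.58] [0.69 0.37 0.34] [544.28  69.29  18.5 ] 13.121342034022993 60.27741272111598 17.6
```

Held back: a 1.5 mm commanded pull gave 0.3 mm of motion and 3.4 N, so the catch is not fully down. I'll back off, loosen, press a bit deeper and try again.

jog_arm:
  increments: [1.0,0.15,0,0,0,0,0,1.0,0.15,0,0,0,0,0,1.5,0.15,0,0,0,0,0,1.5,0.15,0,0,0,0,0,1.5,0.15,0,0.05,0,0,0,1.5,0.15,0,0.05,0,0,0]

```text
clock: 18.2
eef_pos: [544.2, 69.6, 17.7]
tool_rot: [-3.142, 0.001, -0.073]
force: [1.0, -0.2, 6.1]
width: 14.8
gripper_force: 3.1
```

```bash
python3 ff.py
```

```text
[ 0.84 -1.59  5.98] [0.33 0.36 0.27] [544.12  69.59  17.76] 14.794829400636102 3.0468272004509345 18.45
```

jog_arm:
  increments: [1.5,0,0,0.05,0,0,0,1.5,0,0.02,0.05,0,0,0,1.5,0,0.02,0.08,0,0,0,1.5,0,0.02,0.08,0,0,0]

```text
clock: 18.85
eef_pos: [544.1, 69.6, 17.0]
tool_rot: [-3.141, 0.001, -0.073]
force: [0.3, -1.4, 6.6]
width: 14.9
gripper_force: 3.3
```

```bash
python3 ff.py
```

```text
[ 0.9  -0.51  6.75] [0.6  0.31 0.43] [544.17  69.55  17.04] 14.990517703337963 3.264378131716512 19.1
```

jog_arm:
  increments: [1.4,0,0,0,0,0,0,1.3,0,0,0,0,0,0,1.3,0,0,0,0,0,0,1.3,-0.05,0,0,0,0,0,1.3,-0.1,0,0,0,0,0,1.3,-0.15,0,0,0,0,0,1.3,-0.2,0,0,0,0,0,1.3,-0.2,0,0,0,0,0]

```text
clock: 19.9
eef_pos: [543.7, 69.3, 17.1]
tool_rot: [-3.141, -0.002, -0.074]
force: [4.2, -2.4, 3.3]
width: 13.7
gripper_force: 32.2
```

```bash
python3 ff.py
```

```text
[ 4.71 -2.58  4.26] [0.34 0.72 0.54] [543.66  69.35  17.1 ] 13.876078837362984 32.202249996189494 20.15
```

jog_arm:
  increments: [1.3,0.2,0,0,0,0,0,1.5,0.2,0,0,0,0,0,1.5,0.2,0,0,0,0,0,1.5,0.2,0,0.03,0,0,0,1.5,0.2,0,0.05,0,0,0,1.5,0.2,0,0.05,0,0,0]

```text
clock: 20.75
eef_pos: [543.9, 69.6, 16.5]
tool_rot: [-3.141, 0.001, -0.073]
force: [1.4, -2.3, 7.3]
width: 15.1
gripper_force: 3.4
```

```bash
python3 ff.py
```

```text
[ 1.36 -1.21  6.76] [0.37 0.28 0.48] [543.94  69.61  16.52] 15.127817963718917 3.393312380067073 21.0
```

jog_arm:
  increments: [1.5,0,0,0.03,0,0,0,1.5,0,0,0.05,0,0,0,1.5,0,0,0.05,0,0,0]

```text
clock: 21.3
eef_pos: [543.9, 69.6, 16.1]
tool_rot: [-3.141, 0.001, -0.073]
force: [0.7, -1.0, 8.7]
width: 14.7
gripper_force: 4.1
```

```bash
python3 ff.py
```

```text
[ 1.37 -1.55  8.1 ] [0.53 0.32 0.51] [543.96  69.58  16.15] 14.990398150040825 4.046351391007192 21.55
```

The stop is reached (8.2 N, the TCP lags), so the catch is down. I'll ease 0.3 mm, grip, and pull gently.

jog_arm:
  increments: [1.4,0,0.02,-0.03,0,0,0,1.3,0,0.02,-0.03,0,0,0,1.3,-0.05,0.02,-0.03,0,0,0,1.3,-0.1,0.02,-0.03,0,0,0,1.3,-0.2,0.02,-0.03,0,0,0,1.3,-0.3,0.02,-0.03,0,0,0,1.3,-0.3,0.02,-0.03,0,0,0]

```text
clock: 22.25
eef_pos: [543.4, 69.4, 16.5]
tool_rot: [-3.141, -0.003, -0.073]
force: [5.1, -2.7, 3.1]
width: 13.4
gripper_force: 32.8
```

```bash
python3 ff.py
```

```text
[ 5.46 -1.83  3.51] [0.2  0.53 0.31] [543.39  69.32  16.47] 13.549978529651847 32.79969139723107 22.5
```

jog_arm:
  increments: [1.3,-0.1,0,0,0,0,0,1.3,-0.2,0,0,0,0,0,1.3,-0.2,0,0,0,0,0]

```text
clock: 22.8
eef_pos: [542.5, 69.5, 16.5]
tool_rot: [-3.141, -0.005, -0.074]
force: [7.9, -2.6, 2.2]
width: 13.9
gripper_force: 32.9
```

```bash
sed -i 's/range(5)/range(3)/' ff.py; python3 ff.py
```

```text
[ 8.39 -2.01  1.6 ] [0.26 0.44 0.49] [542.49  69.56  16.52] 13.756194390776644 32.864354867488146 22.95
```

```bash
python3 - <<'E'
from h import *
s=ctrl.read_state();print(s["force"],s["torque"],s["clock"]);im=ctrl.get_image("wrist")[:,:,::-1];w=ctrl.camera_params("wrist");cv2.imwrite("pics/w5.png",im)
hsv=cv2.cvtColor(im,cv2.COLOR_BGR2HSV)
print(ctrl.read_state()["torque"], ctrl.grip_point_offset)
# block front edge row / head back edge rows, col profile through neck
for c in (305,316,326): print(c,[int(x) for x in im[225:330:3,c].sum(1)])
print([int(x) for x in im[225:330:3,280].sum(1)])
E
```

```text
[ 8.23462138 -2.40123197  2.01351796] [-4.59876286e-01 -1.42527577e+00  1.18390004e-03] 22.95
[-0.43747628 -1.44806119 -0.01204627] 18.700000000000003
305 [406, 408, 405, 410, 412, 435, 434, 433, 433, 402, 402, 399, 397, 397, 394, 393, 393, 394, 392, 393, 394, 396, 383, 387, 390, 390, 386, 377, 387, 382, 388, 389, 380, 383, 376]
316 [408, 409, 414, 410, 407, 430, 435, 428, 427, 398, 399, 396, 393, 400, 397, 392, 386, 389, 392, 396, 390, 389, 390, 389, 383, 388, 384, 382, 388, 383, 388, 384, 379, 390, 384]
326 [414, 422, 416, 418, 417, 428, 430, 423, 435, 400, 393, 399, 397, 397, 390, 391, 393, 386, 392, 385, 389, 396, 384, 385, 385, 380, 388, 389, 386, 378, 385, 386, 381, 387, 382]
[401, 408, 409, 405, 399, 451, 442, 445, 439, 443, 133, 125, 120, 135, 193, 196, 190, 176, 186, 186, 274, 100, 99, 103, 91, 104, 91, 89, 92, 80, 103, 90, 81, 65, 73]
```

Still blocked at 8 N, so I'm not pulling harder. I'll relax, loosen clear of the neck, press to the stop, and drag along the ears with the pin not gripped. That will show whether ear friction is what resists.

jog_arm:
  increments: [1.3,0.5,0,0,0,0,0,1.8,0.5,0.05,0,0,0,0,1.8,0.5,0.05,0,0,0,0,1.8,0.5,0.05,0.03,0,0,0,1.8,0.5,0.05,0.03,0,0,0]

```text
clock: 23.5
eef_pos: [543.3, 69.5, 16.0]
tool_rot: [-3.141, 0.002, -0.073]
force: [0.2, 0.3, 8.3]
width: 18.1
gripper_force: 4.3
```

```bash
sed -i 's/range(3)/range(2)/; s/^print(/print(s["torque"].round(3),/' ff.py; python3 ff.py
```

```text
[-0.067 -0.19  -0.024] [0.75 0.29 8.46] [0.86 0.02 0.52] [543.3   69.46  16.05] 17.76881457842881 4.195584438275546 23.6
```

jog_arm:
  increments: [1.8,-0.1,0,0,0,0,0,1.8,-0.2,0,0,0,0,0,1.8,-0.3,0,0,0,0,0,1.8,-0.3,0,0,0,0,0]

```text
clock: 24.0
eef_pos: [542.8, 69.6, 16.5]
tool_rot: [-3.14, -0.002, -0.073]
force: [3.7, -0.8, 6.3]
width: 18.0
gripper_force: 3.3
```

```bash
python3 ff.py
```

```text
[-0.172 -0.907  0.03 ] [ 3.98 -0.75  6.83] [0.1  0.45 0.  ] [542.83  69.66  16.45] 17.93152147342435 3.333888166816905 24.1
```

Ear friction alone takes 4 N, and the pull also lifts the tool about 0.4 mm, letting the catch back up. So the pull has to be compensated downward to stay at the stop.

jog_arm:
  increments: [1.8,0,0,0.04,0,0,0,1.5,0,0,0.04,0,0,0,1.3,0,0.02,0.04,0,0,0,1.3,-0.1,0.02,0.05,0,0,0,1.3,-0.2,0.02,0.06,0,0,0,1.3,-0.3,0.02,0.07,0,0,0,1.3,-0.3,0.02,0.07,0,0,0]

```text
clock: 24.8
eef_pos: [542.6, 69.2, 16.2]
tool_rot: [-3.14, -0.007, -0.073]
force: [8.1, -1.5, 5.3]
width: 13.8
gripper_force: 31.4
```

```bash
python3 ff.py
```

```text
[-0.59  -1.591  0.167] [ 8.   -1.97  4.49] [0.15 0.12 0.44] [542.6   69.21  16.15] 13.95588221380724 31.426031284499913 24.9
```

jog_arm:
  increments: [1.3,-0.1,0,0,0,0,0,1.3,-0.2,0,0,0,0,0,1.3,-0.2,0,0,0,0,0]

```text
clock: 25.2
eef_pos: [540.7, 69.5, 16.1]
tool_rot: [-3.14, -0.007, -0.073]
force: [7.8, -1.1, 3.9]
width: 13.5
gripper_force: 33.1
```

```bash
python3 ff.py
```

```text
[-0.389 -1.649  0.102] [ 8.46 -1.4   3.97] [0.08 0.05 0.34] [540.61  69.48  16.05] 13.496534166826484 33.06866455706768 25.3
```

It slides now: 2 mm of motion for 2 mm commanded, at a steady 8 N. I'll continue the draw.

jog_arm:
  increments: [1.2,-0.2,0,0,0,0,0,1.2,-0.4,0,0,0,0,0,1.2,-0.6,0,0,0,0,0,1.2,-0.8,0,0,0,0,0,1.2,-0.8,0,0,0,0,0]

```text
clock: 25.8
eef_pos: [531.2, 70.5, 15.9]
tool_rot: [-3.14, -0.005, -0.073]
force: [6.2, -0.6, 6.0]
width: 12.9
gripper_force: 62.1
```

```bash
python3 - <<'E'
from h import *
im=ctrl.get_image("wrist")[:,:,::-1];w=ctrl.camera_params("wrist");cv2.imwrite("pics/w6.png",im)
s=ctrl.read_state();print(s["eef_pos"],s["force"],s["tool_rot"],s["width"],s["gripper_force"])
# prong/head seen below in top view
T=ctrl.camera_params("top");it=ctrl.get_image("top")[:,:,::-1];hsv=cv2.cvtColor(it,cv2.COLOR_BGR2HSV)
m=((hsv[:,:,1]>35)&(hsv[:,:,1]<85)&(hsv[:,:,2]>225))
for x in range(272,304,2):
    k=np.where(m[195:260,x])[0]+195; print(x,(k.min(),k.max()) if len(k) else None,end=" ")
t0=cv2.imread("pics/top0.png");hsv=cv2.cvtColor(t0,cv2.COLOR_BGR2HSV)
m=((hsv[:,:,1]>35)&(hsv[:,:,1]<85)&(hsv[:,:,2]>225));print()
for x in range(272,304,2):
    k=np.where(m[195:260,x])[0]+195; print(x,(k.min(),k.max()) if len(k) else None,end=" ")
E
```

```text
[531.21330423  70.47382655  15.93873843] [ 5.20989504 -0.4565488   6.18805479] [-3.13987356 -0.00477308 -0.07313563] 13.23731944999175 62.08997289533727
272 (np.int64(229), np.int64(247)) 274 (np.int64(239), np.int64(245)) 276 (np.int64(253), np.int64(255)) 278 (np.int64(229), np.int64(239)) 280 (np.int64(237), np.int64(254)) 282 (np.int64(237), np.int64(244)) 284 (np.int64(237), np.int64(245)) 286 (np.int64(232), np.int64(242)) 288 (np.int64(244), np.int64(246)) 290 (np.int64(256), np.int64(257)) 292 (np.int64(237), np.int64(244)) 294 (np.int64(249), np.int64(257)) 296 None 298 None 300 None 302 None 
272 None 274 None 276 (np.int64(231), np.int64(236)) 278 (np.int64(210), np.int64(236)) 280 (np.int64(210), np.int64(237)) 282 (np.int64(210), np.int64(229)) 284 (np.int64(211), np.int64(223)) 286 (np.int64(204), np.int64(223)) 288 (np.int64(195), np.int64(223)) 290 (np.int64(195), np.int64(223)) 292 (np.int64(195), np.int64(238)) 294 (np.int64(212), np.int64(238)) 296 (np.int64(212), np.int64(237)) 298 (np.int64(212), np.int64(219)) 300 None 302 None
```

```bash
python3 - <<'E'
from h import *
S=ctrl.camera_params("scene")
b=ctrl.get_image("scene")[:,:,::-1];cv2.imwrite("pics/s4.png",b)
for n in("s3","s4"):
    im=cv2.imread(f"pics/{n}.png");hsv=cv2.cvtColor(im,cv2.COLOR_BGR2HSV)
    m=((hsv[:,:,0]>15)&(hsv[:,:,0]<28)&(hsv[:,:,1]>40)&(hsv[:,:,1]<125)&(hsv[:,:,2]>140)).astype(np.uint8)
    r=m[160:212,358:400];k=np.argwhere(r);print(n,len(k),[ (c+358,int(k[k[:,1]==c][:,0].min()+160),int(k[k[:,1]==c][:,0].max()+160)) for c in range(42) if (k[:,1]==c).any()])
for x in(437,425): print(proj(S,np.array([x,108.,84])))
E
```

```text
s3 105 [(364, 190, 196), (365, 188, 196), (366, 188, 195), (367, 203, 203), (368, 202, 206), (369, 201, 204), (370, 200, 204), (371, 199, 203), (372, 198, 201), (373, 197, 201), (374, 196, 200), (375, 195, 198), (376, 194, 197), (377, 192, 196), (378, 192, 195), (379, 186, 194), (380, 186, 193), (381, 187, 193), (382, 188, 192), (383, 188, 191)]
s4 93 [(365, 193, 197), (366, 192, 198), (367, 191, 197), (368, 191, 195), (371, 179, 180), (372, 179, 180), (374, 188, 188), (375, 187, 190), (376, 187, 190), (377, 186, 190), (378, 185, 189), (379, 185, 190), (380, 184, 190), (381, 183, 191), (382, 183, 190), (383, 184, 190), (384, 185, 189), (385, 185, 188)]
(np.float64(384.95319744564824), np.float64(186.04816228401285))
(np.float64(387.13226108085144), np.float64(183.31487409675242))
```

The prong tips moved about 12 mm with the hand, so the pin is following. I'll draw the remaining 52 mm.

jog_arm:
  increments: [1.0,-0.4,0,0,0,0,0,1.0,-0.8,0,0,0,0,0,1.0,-1.2,0,0,0,0,0,1.0,-1.6,0,0,0,0,0,1.0,-2.0,0,0,0,0,0,1.0,-2.0,0,0,0,0,0]

```text
clock: 26.55
eef_pos: [508.0, 71.7, 15.2]
tool_rot: [-3.141, 0.001, -0.073]
force: [2.5, 0.5, 5.7]
width: 13.3
gripper_force: 59.5
```

jog_arm:
  increments: [1.0,-0.3,0,-0.04,0,0,0,1.0,-0.7,0,-0.06,0,0,0,1.0,-1.1,0,-0.06,0,0,0,1.0,-1.5,0,-0.06,0,0,0,1.0,-1.5,0,-0.06,0,0,0]

```text
clock: 27.05
eef_pos: [493.9, 72.6, 15.8]
tool_rot: [-3.141, -0.001, -0.073]
force: [3.7, 1.0, 3.3]
width: 13.2
gripper_force: 59.2
```

jog_arm:
  increments: [1.0,-0.4,0,0,0,0,0,1.0,-0.8,0,0,0,0,0,1.0,-1.2,0,0,0,0,0,1.0,-1.7,0,0,0,0,0,1.0,-2.5,0,0,0,0,0,1.0,-2.5,0,0,0,0,0]

```text
clock: 27.65
eef_pos: [464.5, 73.6, 15.1]
tool_rot: [3.14, 0.006, -0.073]
force: [-0.7, -0.6, -0.4]
width: 13.2
gripper_force: 58.8
```

The pin is free and held, with 78 mm drawn. Now lift it, carry it to the rest and turn it to the rest's yaw.

jog_arm:
  increments: [1.0,0,0,-1.5,0,0,0,1.0,0,0,-3,0,0,0,1.0,-1.3,-2.4,-3.5,0,0,-2.4,1.0,-2.6,-4.8,-3.5,0,0,-4.8,1.0,-3.9,-7.2,-3.5,0,0,-7.2,1.0,-5.2,-9.6,-3.5,0,0,-9.6,1.0,-6.5,-12,-3.5,0,0,-12,1.0,-7.8,-14.4,-3.5,0,0,-14.4,1.0,-9,-17,-3.5,0,0,-17,1.0,-10.1,-19.4,-3.5,0,0,-19.2,1.0,-10.1,-19.4,-3.5,0,0,-19.2,1.0,-10.1,-19.4,-3.5,0,0,-19.2]

```text
clock: 28.85
eef_pos: [381.2, 274.5, 50.5]
tool_rot: [3.141, 0.002, 0.263]
force: [-0.2, -0.4, -1.2]
width: 13.3
gripper_force: 58.8
```

```bash
python3 - <<'E'
from h import *
np.set_printoptions(precision=1,suppress=True)
s=ctrl.read_state();t=s["eef_pos"];print(t,s["tool_rot"],s["force"],s["width"],s["gripper_force"])
for n in("wrist","scene"):
    im=ctrl.get_image(n)[:,:,::-1];cv2.imwrite(f"pics/{n}9.png",im)
S=ctrl.camera_params("scene");hsv=cv2.cvtColor(im,cv2.COLOR_BGR2HSV)
m=((hsv[:,:,0]>15)&(hsv[:,:,0]<28)&(hsv[:,:,1]>40)&(hsv[:,:,1]<125)&(hsv[:,:,2]>140)).astype(np.uint8)
m[:150]=0;m[:,:385]=0;m[280:]=0;m[:,500:]=0
for c in sorted(cv2.findContours(m,0,2)[0],key=cv2.contourArea)[-3:]:print(cv2.boundingRect(c),cv2.contourArea(c))
y=s["tool_rot"][2];R=np.array([[np.cos(y),-np.sin(y),0],[np.sin(y),np.cos(y),0],[0,0,1]])
for nm,P in(("tang end top",(78,0,20)),("prong L tip",(-107,28,12)),("prong R tip",(-107,-28,12))):
    print(nm,proj(S,t+[0,0,56.5]+R@np.array(P)))
W=ctrl.camera_params("wrist");im=cv2.imread("pics/wrist9.png");hsv=cv2.cvtColor(im,cv2.COLOR_BGR2HSV)
for c in(308,316,324): print(c,[(r,*map(int,hsv[r,c])) for r in range(60,330,18)])
print(proj(W,t+[0,0,56.5]+R@np.array((78,0,20.))))
E
```

```text
[381.2 274.5  50.5] [3.1 0.  0.3] [-0.2 -0.4 -1.2] 13.346392304594412 58.80199670791626
(452, 213, 1, 1) 0.0
(450, 170, 4, 8) 14.5
(454, 178, 12, 34) 170.5
tang end top (np.float64(456.71276916338246), np.float64(208.86887250809215))
prong L tip (np.float64(474.36922194774314), np.float64(162.98388248651634))
prong R tip (np.float64(452.0564871174978), np.float64(158.5822610360642))
308 [(60, 11, 136, 133), (78, 20, 74, 244), (96, 20, 76, 244), (114, 20, 77, 244), (132, 20, 79, 243), (150, 20, 80, 241), (168, 19, 81, 241), (186, 20, 82, 240), (204, 19, 84, 239), (222, 19, 87, 238), (240, 19, 85, 237), (258, 19, 88, 236), (276, 18, 86, 235), (294, 19, 86, 235), (312, 18, 88, 233)]
316 [(60, 10, 134, 137), (78, 20, 76, 243), (96, 20, 73, 244), (114, 20, 78, 243), (132, 20, 78, 242), (150, 20, 79, 242), (168, 20, 83, 241), (186, 19, 85, 239), (204, 19, 84, 239), (222, 19, 86, 238), (240, 19, 85, 238), (258, 19, 87, 235), (276, 18, 88, 236), (294, 19, 86, 233), (312, 18, 86, 233)]
324 [(60, 10, 134, 139), (78, 20, 75, 243), (96, 20, 78, 242), (114, 21, 80, 242), (132, 21, 80, 241), (150, 19, 84, 241), (168, 19, 83, 240), (186, 19, 84, 239), (204, 19, 84, 239), (222, 19, 85, 238), (240, 19, 85, 237), (258, 19, 85, 236), (276, 19, 88, 235), (294, 19, 85, 234), (312, 18, 88, 233)]
(np.float64(312.7847435738096), np.float64(73.75417686010478))
```

The pin is level, and its tang end sits where predicted (row about 72). I'll lower it to near the rails.

jog_arm:
  increments: [1.0,-0.2,0,1.5,0,0,0,1.0,-0.2,0,3.0,0,0,0,1.0,-0.2,0,4.5,0,0,0,1.0,-0.2,0,5.3,0,0,0,1.0,-0.2,0,5.6,0,0,0,1.0,-0.2,0,5.6,0,0,0]

```text
clock: 29.55
eef_pos: [380.4, 273.7, -5.3]
tool_rot: [3.141, 0.001, 0.261]
force: [0.6, -0.8, -1.3]
width: 13.3
gripper_force: 58.8
```

jog_arm:
  increments: [1.0,0,0,0.15,0,0,0,1.0,0,0,0.3,0,0,0,1.0,0,0,0.45,0,0,0,1.0,0,0,0.6,0,0,0,1.0,0,0,0.6,0,0,0]

```text
clock: 30.05
eef_pos: [380.9, 274.6, -10.1]
tool_rot: [-3.141, -0.001, 0.262]
force: [0.1, -0.6, 11.5]
width: 13.4
gripper_force: 60.7
```

Contact with the rails (11 N). I'll ease slightly, release and rise.

jog_arm:
  increments: [1.0,0,0,-0.04,0,0,0,1.0,0,0,-0.04,0,0,0,1.6,0,0,-0.04,0,0,0,2.2,0,0,-0.04,0,0,0,3,0,0,-0.04,0,0,0,3.2,0,0,-0.04,0,0,0,3.2,0,0,-0.04,0,0,0]

```text
clock: 30.75
eef_pos: [380.3, 274.3, -10.9]
tool_rot: [3.142, 0.0, 0.262]
force: [0.1, 0.5, 0.1]
width: 32.4
gripper_force: 0.0
```

jog_arm:
  increments: [3.2,0,0,-0.5,0,0,0,3.2,0,0,-1.5,0,0,0,3.2,0,0,-3,0,0,0,3.2,0,0,-6,0,0,0,3.2,0,0,-10,0,0,0,3.2,0,0,-15,0,0,0,3.2,0,0,-15,0,0,0,3.2,0,0,-15,0,0,0]

```text
clock: 31.55
eef_pos: [381.0, 274.8, 141.1]
tool_rot: [-3.14, -0.004, 0.262]
force: [-0.8, -0.7, -0.6]
width: 32.0
gripper_force: 0.0
```

```bash
python3 - <<'E'
from h import *
np.set_printoptions(precision=1,suppress=True)
s=ctrl.read_state();print(s["eef_pos"],s["force"],s["clock"],s["width"])
im=ctrl.get_image("wrist")[:,:,::-1];W=ctrl.camera_params("wrist");cv2.imwrite("pics/w10.png",im)
hsv=cv2.cvtColor(im,cv2.COLOR_BGR2HSV)
m=((hsv[:,:,0]>14)&(hsv[:,:,0]<28)&(hsv[:,:,1]<110)&(hsv[:,:,2]>190)).astype(np.uint8)
c=max(cv2.findContours(m,0,2)[0],key=cv2.contourArea);print("pin blob",cv2.boundingRect(c))
for v in range(cv2.boundingRect(c)[1]+3,250,25):
    k=np.where(m[v,250:390])[0]+250
    if len(k): a,b=ray(W,k[0]-.5,v,65),ray(W,k[-1]+.5,v,65);print(v,k[0],k[-1],(a+b)/2,np.linalg.norm(a-b))
b=cv2.boundingRect(c);print("tang end",ray(W,b[0]+b[2]/2,b[1],65))
E
```

```text
[381.  274.8 141.1] [-0.8 -0.7 -0.6] 31.55 32.024842355050595
pin blob (283, 84, 67, 223)
87 306 326 [452.8 294.2  65. ] 14.62879403962956
112 306 325 [436.4 290.2  65. ] 14.211546190109305
137 307 325 [419.4 285.3  65. ] 13.777147872952963
162 307 325 [401.7 280.5  65. ] 14.064901270139814
187 307 325 [383.1 275.5  65. ] 14.364931350634546
212 308 325 [363.9 270.   65. ] 13.905471978367244
237 283 349 [343.6 264.9  65. ] 52.912736565733994
tang end [454.8 294.4  65. ]
```

The neck's width measures 14 mm at z 65, so the pin lies at rail height. Its pinching place is at (379,274), within about 3 mm of the rest centre, and its yaw matches. The gripper is clear of everything, so I'll hand it in.

```bash
python3 -c "
from cell import ctrl
print(ctrl.finish_job())"
```

```text
the job is handed in; nothing more can be done
None
```

I drew the pin from its socket, laid it flat across both rails of the rest, let it go and handed the job in at about 32 s. The verdict was not shown; three early pulls met the catch or ear friction, none above about 8.5 N at the wrist, before it slid free.

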